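# Top the soap tower and slide its tray into the ball catch

## Robot

A 6-joint arm with a two-finger parallel gripper is mounted at the origin on the work surface. World frame = base frame: x ahead of the robot, y to its left, z up, the work surface at z = 0. Lengths are in m, angles in rad, forces in N, time in s.
With the tool pointing down it reaches from about 0.35 to 0.775 m from the base axis. Payload 7.3 kg.
Tool frame: the origin (TCP) lies between the finger pads; the fingertips stand 17 mm ahead of it and the grasp point (between the pads) lies 2 mm behind it; z points along the fingers, y is the direction in which the jaws open and shut (so a half turn about z gives the same grasp; the last joint's range is limited). The gripper opens to 92 mm and grips with 3 to 60 N. Pads are 19 mm wide; open, the fingers measure 130 mm over their backs; the gripper's body (75 mm by 190 mm) begins 47 mm behind the grasp point.
Start: joints at [-1.479, 0.342, 1.524, -0, 1.275, -0.146], TCP at [0.124, -0.51, 0.244] pointing down, gripper open.
Joint ranges: [-2.53, 2.53], [-0.77, 2.02], [0.04, 2.7], [-1, 4.14], [0.28, 2.66], [-3.11, 3.11]. Speed limits (rad/s): [2.57, 2.57, 3.14, 3.14, 3.14, 3.14].

## Interface

Orientations are given as [roll, pitch, yaw] about the fixed x, y, z axes, in that order (R = Rz(yaw) Ry(pitch) Rx(roll)).
In Python, from cell import sensors, vision, hand_in gives the robot as it stands.
- The arm moves only by the tool step_arm, never from a script. Its argument "series" is a list of rows, each a list of 5 numbers: the opening, from 0 (shut) to 1 (fully open), then the shift along the world's x, y, z each as a share of 25 mm, from -1 to 1, then the turn about the world's z as a share of 0.08 rad, from -1 to 1. A call has 1 to 12 rows; each row shifts and turns the commanded pose from where the row before left it; what a row does not reach is not made up. A row lasts 1/10 s, in which the tool goes at most 50 mm and 8.59 degrees, less where a joint would pass 70% of its speed; a pose out of reach is approached as far as the arm can. A call with a number of a shift or a turn outside -1 to 1 is refused whole. A call with a gripper value outside its range is refused whole. The fingers move at their own pace and stop on an object; "squeeze" is the grip in N (left out, the last holds). Time passes only in rows, so rows that do not move let the fingers close. It gives the time, the measured TCP pose, the force and the opening at its end, in the units of the state.
- sensors.observe(): the state, without advancing time (a new reading comes with each control period).
- vision.read_camera(name): name is "scene" or "top" or "wrist"; returns a dict with "pixels" (400x640x3 uint8, blue, green, red), "range_z" (400x640 float32, m along the optical axis (not along the pixel's ray), 0 where there is no reading), "camera_matrix" (3x3 intrinsics, pixels), "k1" (the pictures are not rectified: a ray, as slopes to the right and down, at radius r is drawn at 1 + k1 r^2 times it, then the intrinsics apply), "pose" (4x4, takes a point from camera to world coordinates). Camera axes: x right, y down, z forward; pixel columns grow to the right and rows downward; lengths in m; the calibration is good to about 2 mm. A picture is of the moment at which its call begins.
- hand_in(): hands the job in, once; it reports no verdict.
The state is a dict: "time": time; "qpos": joint angles; "qvel": joint speeds; "joint_efforts": joint torques, N m; "tool_pos": TCP position; "tool_rot": TCP orientation; "contact_force": force on the tool from outside, world axes, zero at the start; "torque": the same for the moment, N m; "opening": finger opening in m.
Only numpy, scipy, OpenCV 4.12 (cv2) and the standard library are available. Lean on these libraries where they do the work, as an engineer would, in place of code of your own. Each camera call takes 0.05 s, during which the arm holds its last target.

## Task

Finish the crisscross tower of soap sticks on the sliding tray: lay the two loose sticks on top as its third layer, lying crosswise to the layer beneath, one over each stick of the bottom layer. Then take the tray's upright steel post and slide the tray along its rail, away from the post end, until you feel its ball catch drop into the notch, and stay there: finish while still holding the post, with the ball resting in the notch and the whole tower standing. Leave the bottle, the jar and the white tube alone.

Things in the scene. Friction and masses are not known exactly. Their poses are not given: they have to be found in the camera images.
- rail: Fixed grey base 100 x 440 x 20 mm with two steel guide rods, low on the bench. Origin: centre of its underside, at bench height; y runs along the rail in the sliding direction, z up. Small steel end plates reach 30 mm high.
- tray: Aluminium tray 130 x 200 mm (x, y) on the rail, top face 45 mm above the bench. Origin: on its centre line, 15 mm below the top face; axes parallel to the rail's. Starts at the rail's -y end, slides only along +y, 200 mm to an end stop, with about 2 N of drag (3 N at 40 mm/s). A sprung ball beneath finds one V notch (unseen, differs each time) 75 to 155 mm from the start.
- post_top (a point): Centre of the top of the tray's upright round steel post: diameter 22 mm, 70 mm above the tray's top face (115 mm above the bench), with a collar 34 mm wide, 6 mm high at its foot. It stands 80 mm to the -y side of the tray's middle, about 50 mm clear of the tower. Push and hold the tray by it.
- tower_base (a point): Point on the tray's top face under the middle of the tower; x across the rail, y along the rail, z up, moving with the tray.
- catch (a joint): Drop of the catch's ball (m): 0 on the flat strip, 0.0041 in the middle of the 15 mm wide V notch; about 1 mm less per mm off the middle. From 6 mm before the middle the ball draws the tray forward with up to 8 N and, if loosely held, right to the middle; pushing on past the middle then takes about 13 N.
- low1: One of the two sticks of the tower's bottom layer, same size and axes as stick1, lying along the rail on the tray, its origin at the tray's top face, 35 mm to the -x side of tower_base.
- low2: One of the two sticks of the tower's bottom layer, same size and axes as stick1, lying along the rail on the tray, its origin at the tray's top face, 35 mm to the +x side of tower_base.
- mid1: One of the two sticks of the tower's second layer, same size and axes as stick1, lying across the rail on the tray, its origin 20 mm above the tray's top face, 35 mm to the -y side of tower_base. Its top is 40 mm above the tray.
- mid2: One of the two sticks of the tower's second layer, same size and axes as stick1, lying across the rail on the tray, its origin 20 mm above the tray's top face, 35 mm to the +y side of tower_base. Its top is 40 mm above the tray.
- stick1: Rigid bar of cream soap 110 x 24 x 20 mm, 40 to 75 g, loose on the bench to the robot's left. Origin: centre of its underside; x along its length, y across its 24 mm width. Third-layer place: along the rail, underside 40 mm above the tray's top, centred over the two second-layer sticks, 35 mm to either side of tower_base in x; either loose stick on either side.
- stick2: The other loose soap bar, same size and axes as stick1, on the bench to the robot's right, for the third layer.
- bottle: Bystander: closed amber bottle with black cap, 48 mm across, 115 mm tall, on the left. Origin: centre of its underside.
- jar: Bystander: closed glass jar with brass lid, 72 mm across, 100 mm tall, on the right. Origin: centre of its underside.
- tube: Bystander: closed white plastic tube, 24 mm across, 66 mm tall, standing between the loose sticks. Origin: centre of its underside.
There are look-alikes about, which are no part of the job. What is shaped like the stick1 but pink is not meant. What is shaped like the mid2 but brown is not meant.

How it is judged:
On the way:
1. the two loose sticks lie on the tower as its third layer, let go, with the tray still near its start (within 50 mm) (z of stick1 in the frame of tower_base between 0.036 and 0.045 m and y of stick1 in the frame of tower_base between -0.022 and 0.022 m and angle between the x axis of each of stick1, stick2 and the y axis of tray, either way round below 0.22 rad and z of stick2 in the frame of tower_base between 0.036 and 0.045 m and y of stick2 in the frame of tower_base between -0.022 and 0.022 m and ((x of stick1 in the frame of tower_base between 0.018 and 0.052 m and x of stick2 in the frame of tower_base between -0.052 and -0.018 m) or (x of stick2 in the frame of tower_base between 0.018 and 0.052 m and x of stick1 in the frame of tower_base between -0.052 and -0.018 m)) and z of low1 in the frame of tower_base between -0.004 and 0.005 m and x of low1 in the frame of tower_base between -0.05 and -0.02 m and y of low1 in the frame of tower_base between -0.02 and 0.02 m and z of low2 in the frame of tower_base between -0.004 and 0.005 m and x of low2 in the frame of tower_base between 0.02 and 0.05 m and y of low2 in the frame of tower_base between -0.02 and 0.02 m and z of mid1 in the frame of tower_base between 0.016 and 0.025 m and y of mid1 in the frame of tower_base between -0.05 and -0.02 m and x of mid1 in the frame of tower_base between -0.02 and 0.02 m and z of mid2 in the frame of tower_base between 0.016 and 0.025 m and y of mid2 in the frame of tower_base between 0.02 and 0.05 m and x of mid2 in the frame of tower_base between -0.02 and 0.02 m and contact force between the fingers and stick1 below 0.3 N and contact force between the fingers and stick2 below 0.3 N and distance of tray from where it was at the start of the episode below 0.05 m), for 0.2 s.
At the end, for the whole second after the job is handed in: Fingers press the post (>1 N, grasp point within 25 mm of its axis), ball dropped >2.4 mm into the notch. Loose sticks on the second layer, along the rail within 0.22 rad, 18-52 mm either side of the middle, centred within 22 mm; lower four within 15-20 mm of their places; all at rest (z of stick1 in the frame of tower_base between 0.036 and 0.045 m and y of stick1 in the frame of tower_base between -0.022 and 0.022 m and angle between the x axis of each of stick1, stick2 and the y axis of tray, either way round below 0.22 rad and z of stick2 in the frame of tower_base between 0.036 and 0.045 m and y of stick2 in the frame of tower_base between -0.022 and 0.022 m and ((x of stick1 in the frame of tower_base between 0.018 and 0.052 m and x of stick2 in the frame of tower_base between -0.052 and -0.018 m) or (x of stick2 in the frame of tower_base between 0.018 and 0.052 m and x of stick1 in the frame of tower_base between -0.052 and -0.018 m)) and z of low1 in the frame of tower_base between -0.004 and 0.005 m and x of low1 in the frame of tower_base between -0.05 and -0.02 m and y of low1 in the frame of tower_base between -0.02 and 0.02 m and z of low2 in the frame of tower_base between -0.004 and 0.005 m and x of low2 in the frame of tower_base between 0.02 and 0.05 m and y of low2 in the frame of tower_base between -0.02 and 0.02 m and z of mid1 in the frame of tower_base between 0.016 and 0.025 m and y of mid1 in the frame of tower_base between -0.05 and -0.02 m and x of mid1 in the frame of tower_base between -0.02 and 0.02 m and z of mid2 in the frame of tower_base between 0.016 and 0.025 m and y of mid2 in the frame of tower_base between 0.02 and 0.05 m and x of mid2 in the frame of tower_base between -0.02 and 0.02 m and linear speed of each of stick1, stick2, mid1, mid2, tray below 0.02 m/s and contact force between the fingers and stick1 below 0.3 N and contact force between the fingers and stick2 below 0.3 N and value of joint catch above 0.0024 m and contact force between the fingers and tray above 1 N and horizontal distance between the grasp point and post_top below 0.025 m); the arm keeps its last pose, push and grip.
It fails at once if the bottle, jar or tube is moved more than 25 mm or tipped (distance of any of bottle, jar, tube from where it was at the start of the episode above 0.025 m or angle between any of bottle, jar, tube's own z axis and vertical above 0.4 rad).
It also fails if it takes over 67 s, if anything falls off the work surface, if the arm or the gripper's body presses on something with over 40 N, if the wrist force passes 120 N, or if a joint passes its speed limit or range.

## Working session

There is one attempt and no reset: what is moved stays moved. The work goes in short steps, Python scripts to look and compute and a tool call to move; the robot and the scene stay as the last step left them, time stands still between calls to the robot, and variables do not carry over. Pictures are saved under pics/ and viewed, and the job is handed in when it is done.

Besides the shell and the picture viewer there is one more tool, called by a JSON object that holds its "op" and its "data", one argument or row to a line. step_arm: Moves the arm, as the interface text tells. Its arguments: {"type":"object","properties":{"series":{"type":"array","items":{"type":"array","items":{"type":"number","minimum":-1,"maximum":1}}},"squeeze":{"type":"number"}},"required":["series"]}

```bash
mkdir -p pics && ls && cat > h.py <<'E'
import numpy as np,cv2
from cell import sensors,vision
def cam(n):
    c=vision.read_camera(n); return c
def world(c,u,v,z=None):
    K=np.array(c["camera_matrix"]);T=np.array(c["pose"]);k=c["k1"]
    p=np.array([(u-K[0,2])/K[0,0],(v-K[1,2])/K[1,1]]);q=p.copy()
    for _ in range(20): q=p/(1+k*(q@q))
    d=np.array([q[0],q[1],1.])
    if z is None:
        r=c["range_z"][int(round(v)),int(round(u))]; return T[:3,:3]@(d*r)+T[:3,3]
    w=T[:3,:3]@d; return T[:3,3]+w*(z-T[2,3])/w[2]
def cloud(c):
    K=np.array(c["camera_matrix"]);T=np.array(c["pose"]);k=c["k1"]
    v,u=np.mgrid[0:400,0:640]
    p=np.stack([(u-K[0,2])/K[0,0],(v-K[1,2])/K[1,1]],-1);q=p.copy()
    for _ in range(20): q=p/(1+k*(q**2).sum(-1,keepdims=True))
    d=np.concatenate([q,np.ones((400,640,1))],-1)*c["range_z"][...,None]
    return d@T[:3,:3].T+T[:3,3]
E
python3 - <<'E'
from h import *
for n in("scene","top","wrist"):
    c=cam(n); cv2.imwrite(f"pics/{n}0.png",c["pixels"]); np.savez(f"{n}0.npz",**c); print(n,np.round(c["pose"],3).tolist(),c["k1"])
print(sensors.observe())
E
```

```text
pics
scene [[0.019, 0.813, -0.582, 1.188], [1.0, -0.015, 0.012, -0.001], [0.001, -0.582, -0.813, 1.016], [0.0, 0.0, 0.0, 1.0]] 0.01764184816545494
top [[0.022, -0.995, 0.099, 0.414], [-1.0, -0.024, -0.017, 0.006], [0.019, -0.099, -0.995, 1.323], [0.0, 0.0, 0.0, 1.0]] 0.01648653874916163
wrist [[0.237, -0.937, -0.258, 0.192], [-0.972, -0.229, -0.061, -0.494], [-0.002, 0.266, -0.964, 0.384], [0.0, 0.0, 0.0, 1.0]] -0.019956681155156416
{'time': 0.15, 'qpos': array([-1.47898583e+00,  3.42557808e-01,  1.52477136e+00, -8.26578599e-06,
        1.27539045e+00, -1.46006375e-01]), 'qvel': array([-0.00091775, -0.0037614 , -0.0035358 ,  0.0001985 , -0.00152913,
        0.00032829]), 'joint_efforts': array([ 1.86222492e-04, -4.31472266e+01, -2.44352102e+01,  7.17756827e-02,
        5.37857227e-02, -8.57871146e-05]), 'tool_pos': array([ 0.12367114, -0.5099462 ,  0.24321628]), 'tool_rot': array([-3.14047653e+00, -1.56138838e-04,  2.37819198e-01]), 'contact_force': array([ 0.42600477,  0.02745095, -0.42854213]), 'torque': array([ 0.02120704,  0.02558024, -0.00491259]), 'opening': 0.09182500978051887}
```

View pics/scene0.png

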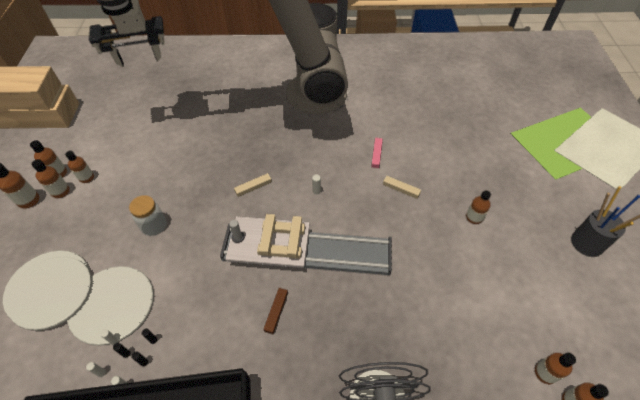

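View pics/top0.png

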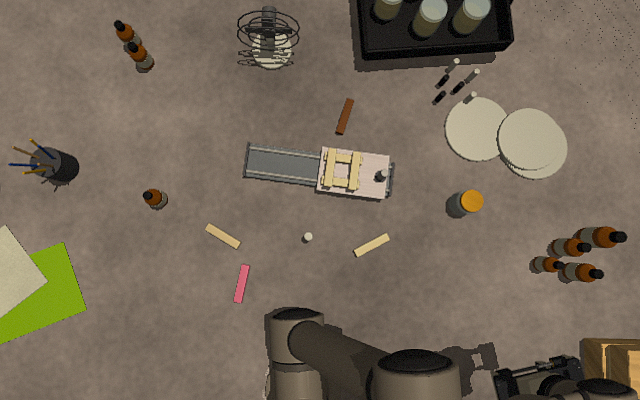

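View pics/wrist0.png

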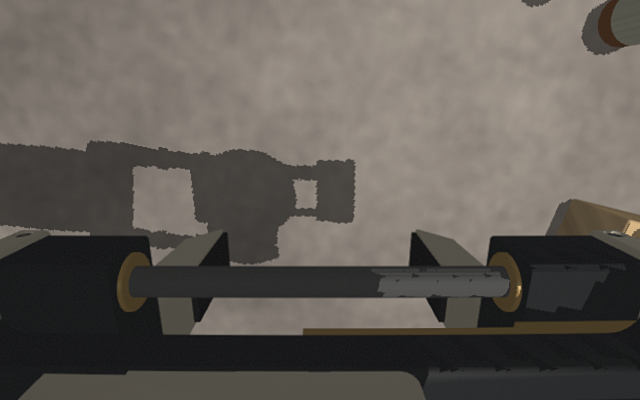

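The top view shows cream sticks at (222,236) on the left and (371,245) on the right. The look-alikes are a pink bar at (241,284) and a brown bar at (345,117), and the mid sticks sit on the tray at (330,170) and (355,170). The white tube is at (308,237), the post at (382,175), and the rail runs left (+y). I'm taking the two cream bars on the bench. Next I'll measure and crop.

```bash
python3 - <<'E'
from h import *
c=dict(np.load("top0.npz"))
im=c["pixels"];P=cloud(c)
hsv=cv2.cvtColor(im,cv2.COLOR_BGR2HSV)
for (u,v) in [(222,236),(371,245),(345,170),(308,237),(241,284),(382,175),(280,165),(155,198),(470,200)]:
    print((u,v),hsv[v,u],np.round(P[v,u],3))
m=((hsv[...,0]>14)&(hsv[...,0]<32)&(hsv[...,1]>70)&(hsv[...,2]>140)).astype(np.uint8)
n,l,s,ce=cv2.connectedComponentsWithStats(m)
for i in range(1,n):
    if s[i,4]>40 and 200<ce[i][0]<420:
        cs,_=cv2.findContours((l==i).astype(np.uint8),0,1)
        r=cv2.minAreaRect(max(cs,key=cv2.contourArea)); b=cv2.boxPoints(r)
        zz=np.median(P[l==i][:,2])
        W=np.array([world(c,*p,z=zz) for p in b])
        L=[np.linalg.norm(W[k+1]-W[k]) for k in (0,1)]; k=int(np.argmax(L)); d=W[k+1]-W[k]
        print(s[i],np.round(ce[i],1),"z",round(zz,4),"c",np.round(W.mean(0),4),"L",np.round(L,3),"yaw",round(np.degrees(np.arctan2(d[1],d[0])),1), "centroid",np.round(world(c,*ce[i],z=zz),4))
cr=im[120:300,190:410]; cv2.imwrite("pics/crop0.png",cv2.resize(cr,None,fx=3.5,fy=3.3,interpolation=cv2.INTER_CUBIC)[:600,:800])
# scene camera same
c=dict(np.load("scene0.npz"));im=c["pixels"];P=cloud(c);hsv=cv2.cvtColor(im,cv2.COLOR_BGR2HSV)
m=((hsv[...,0]>14)&(hsv[...,0]<32)&(hsv[...,1]>70)&(hsv[...,2]>140)).astype(np.uint8)
n,l,s,ce=cv2.connectedComponentsWithStats(m)
for i in range(1,n):
    if s[i,4]>40 and 200<ce[i][0]<450 and 150<ce[i][1]<300:
        q=P[l==i];q=q[(q[:,2]>np.percentile(q[:,2],60)-.004)]
        r=cv2.minAreaRect((q[:,:2]*1000).astype(np.float32));print("scene",np.round(ce[i]),np.round(r[0],1),np.round(r[1],1),r[2],np.median(q[:,2]))
E
```

```text
(222, 236) [ 19 104 199] [0.427 0.245 0.024]
(371, 245) [ 20  94 210] [ 0.411 -0.188  0.022]
(345, 170) [ 13  44 201] [ 0.626 -0.107  0.046]
(308, 237) [ 22  47 195] [ 0.429 -0.004  0.066]
(241, 284) [177 126 205] [0.292 0.185 0.025]
(382, 175) [ 20  42 140] [ 0.604 -0.204  0.108]
(280, 165) [ 38  10 103] [0.641 0.084 0.019]
(155, 198) [ 15 255  94] [0.527 0.421 0.089]
(470, 200) [ 19 210 188] [ 0.542 -0.451  0.098]
[324 147  27  40 564] [334.8 167.9] z 0.082 c [ 0.6269 -0.0819  0.082 ] L [0.111 0.066] yaw -5.9 centroid [ 0.6252 -0.0748  0.082 ]
[348 151  15  39 352] [354.8 170.4] z 0.0851 c [ 0.6198 -0.1334  0.0851] L [0.111 0.03 ] yaw -6.7 centroid [ 0.6189 -0.1313  0.0851]
[205 223  35  26 313] [222.2 235.4] z 0.0203 c [0.4292 0.2453 0.0203] L [0.024 0.108] yaw -120.1 centroid [0.4291 0.2452 0.0203]
[354 233  36  24 308] [371.6 244.5] z 0.0205 c [ 0.4123 -0.1901  0.0205] L [0.109 0.025] yaw -62.5 centroid [ 0.4123 -0.1902  0.0205]
scene [252. 183.] [ 791.1 -124.3] [825.  106.6] 9.949017524719238 0.020540987706775704
scene [402. 185.] [429.4 244.1] [107.6  26.6] 60.48859405517578 0.02074504000303168
scene [266. 233.] [880.7 -82.1] [634.4  49.7] 10.3756685256958 0.08559092785922484
scene [288. 236.] [882.  -42.5] [616.9  40.4] 4.057488918304443 0.08558492435115117
```

View pics/crop0.png

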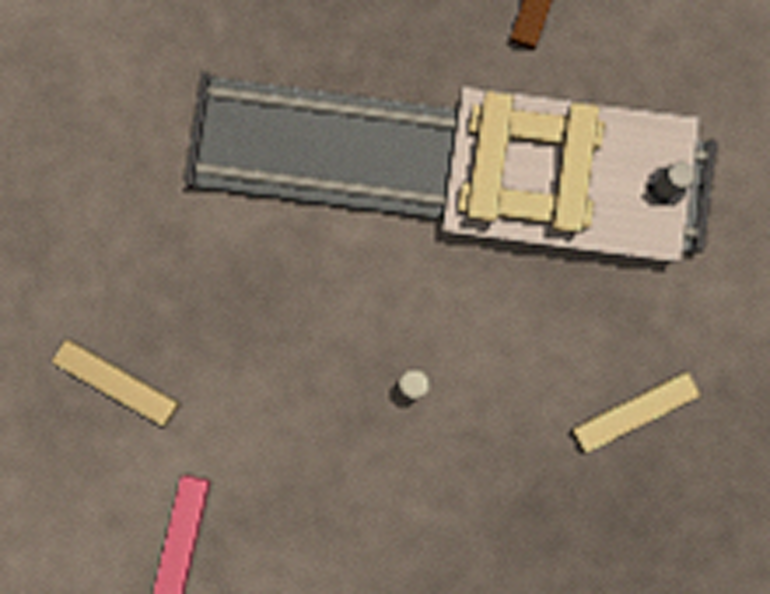

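The crop confirms two cream bars: left at crop (115,385), right at (637,412). Pink and brown are distinct. Now I'll measure the tower, tray and post frame precisely.

```bash
python3 - <<'E'
from h import *
for n in("top","scene"):
    c=dict(np.load(n+"0.npz"));P=cloud(c)
    reg=(P[...,0]>.5)&(P[...,0]<.75)&(P[...,1]>-.25)&(P[...,1]<.2)
    def rect(m,z,name):
        # pixels in mask -> cast onto plane z
        vs,us=np.nonzero(m)
        W=np.array([world(c,u,v,z=z)[:2] for u,v in zip(us,vs)])*1000
        r=cv2.minAreaRect(W.astype(np.float32)); print(n,name,len(us),np.round(W.mean(0),1),np.round(r[0],1),np.round(r[1],1),round(r[2],1))
    m=(reg&(P[...,2]>.078)&(P[...,2]<.092)).astype(np.uint8)
    k,l,s,ce=cv2.connectedComponentsWithStats(m)
    for i in range(1,k):
        if s[i,4]>60: rect(l==i,.085,"mid")
    rect(reg&(P[...,2]>.109)&(P[...,2]<.125),.115,"post")
    m=(reg&(P[...,2]>.037)&(P[...,2]<.135)); 
    rect(reg&(P[...,2]>.040)&(P[...,2]<.050),.045,"tray")
    rect(reg&(P[...,2]>.012)&(P[...,2]<.036),.020,"rail")
E
```

```text
top mid 329 [626.1 -59.8] [626.1 -59.8] [ 23.8 110.6] 83.3
top mid 336 [ 617.4 -129. ] [ 617.9 -129. ] [ 24.5 110.5] 83.4
top post 46 [ 608.7 -208.2] [ 608.8 -208.5] [19.4 19.8] 46.1
top tray 1753 [ 612.9 -143.2] [ 618.2 -129.2] [199.7 130.4] 83.4
top rail 2730 [640.2  55.5] [662.2 -34. ] [442.8 190. ] 83.2
scene mid 379 [ 622.9 -130. ] [ 622.2 -130. ] [ 25.8 112.6] 84.4
scene mid 375 [630.4 -60.9] [629.2 -60.7] [ 24.5 112.2] 83.7
scene post 64 [ 612.9 -209.5] [ 612.7 -209. ] [24.2 20.6] 27.7
scene tray 1988 [ 630.4 -142.6] [ 622.  -130.1] [199.6 134.6] 83.5
scene rail 3223 [645.2  59. ] [656.8 -31.2] [445.4 190.9] 87.3
```

Both views agree within about 4 mm:
- Tower base is at about (624,-95) mm.
- Rail x axis is at -6.6°, so the slide direction is about (0.115,0.993).
- Post is at about (611,-209).
- Right stick is at (412,-190) with yaw -62.5°. Left stick is at (429,245) with yaw 60°.

I'll take the right stick first, with tool yaw about 2.05.

{"op": "step_arm", "data": {
  "series": [
    [0.7,0.48,0.533,-0.15,0.943],
    [0.7,0.48,0.533,-0.15,0.943],
    [0.7,0.48,0.533,-0.15,0.943],
    [0.7,0.48,0.533,-0.15,0.943],
    [0.7,0.48,0.533,-0.15,0.943],
    [0.7,0.48,0.533,-0.15,0.943],
    [0.7,0.48,0.533,-0.15,0.943],
    [0.7,0.48,0.533,-0.15,0.943],
    [0.7,0.48,0.533,-0.15,0.943],
    [0.7,0.48,0.533,-0.15,0.943],
    [0.7,0.48,0.533,-0.15,0.943],
    [0.7,0.48,0.533,-0.15,0.943]
  ],
  "squeeze": 15
}}

```text
time: 1.35
tool_pos: [0.2681, -0.3496, 0.1984]
tool_rot: [-3.141, -0.0, 1.146]
contact_force: [0.6, 0.1, 0.6]
opening: 0.0645
```

{"op": "step_arm", "data": {
  "series": [
    [0.7,0.48,0.533,-0.15,0.943],
    [0.7,0.48,0.533,-0.15,0.943],
    [0.7,0.48,0.533,-0.15,0.943],
    [0.7,0.48,0.533,-0.15,0.943],
    [0.7,0.48,0.533,-0.15,0.943],
    [0.7,0.48,0.533,-0.15,0.943],
    [0.7,0.48,0.533,-0.15,0.943],
    [0.7,0.48,0.533,-0.15,0.943],
    [0.7,0.48,0.533,-0.15,0.943],
    [0.7,0.48,0.533,-0.15,0.943],
    [0.7,0.48,0.533,-0.15,0.943],
    [0.7,0.48,0.533,-0.15,0.943],
    [0.7,0,0,0,0]
  ]
}}

```text
$.series: bad value
```

{"op": "step_arm", "data": {
  "series": [
    [0.7,0.48,0.533,-0.15,0.943],
    [0.7,0.48,0.533,-0.15,0.943],
    [0.7,0.48,0.533,-0.15,0.943],
    [0.7,0.48,0.533,-0.15,0.943],
    [0.7,0.48,0.533,-0.15,0.943],
    [0.7,0.48,0.533,-0.15,0.943],
    [0.7,0.48,0.533,-0.15,0.943],
    [0.7,0.48,0.533,-0.15,0.943],
    [0.7,0.48,0.533,-0.15,0.943],
    [0.7,0.48,0.533,-0.15,0.943],
    [0.7,0.48,0.533,-0.15,0.943],
    [0.7,0.48,0.533,-0.15,0.943]
  ]
}}

```text
time: 2.55
tool_pos: [0.412, -0.1898, 0.1534]
tool_rot: [-3.142, -0.0, 2.051]
contact_force: [0.1, -0.1, 0.6]
opening: 0.064
```

```bash
cat > w.py <<'E'
from h import *
import sys
c=cam("wrist");cv2.imwrite(f"pics/{sys.argv[1]}.png",c["pixels"])
np.savez(sys.argv[1]+".npz",**c)
o=sensors.observe();print(np.round(o["time"],2),np.round(o["tool_pos"],4),np.round(o["tool_rot"],3),np.round(o["contact_force"],1),round(o["opening"],4))
P=cloud(c);hsv=cv2.cvtColor(c["pixels"],cv2.COLOR_BGR2HSV)
m=((hsv[...,0]>14)&(hsv[...,0]<32)&(hsv[...,1]>60)&(hsv[...,2]>120)&(P[...,2]<.14)&(P[...,0]>.3)).astype(np.uint8)
zt=float(sys.argv[2])
m&=(abs(P[...,2]-zt)<.006).astype(np.uint8)
n,l,s,ce=cv2.connectedComponentsWithStats(m)
for i in range(1,n):
    if s[i,4]>300:
        vs,us=np.nonzero(l==i)
        W=np.array([world(c,u,v,z=zt)[:2] for u,v in zip(us,vs)])*1000
        r=cv2.minAreaRect(W.astype(np.float32));b=cv2.boxPoints(r)
        e=[b[1]-b[0],b[2]-b[1]];d=max(e,key=np.linalg.norm)
        print(s[i],np.round(ce[i]),"zmed",round(float(np.median(P[l==i][:,2])),4),"rect",np.round(r[0],1),np.round(r[1],1),"yaw",round(float(np.arctan2(d[1],d[0])%np.pi),3))
E
python3 w.py w1 0.02
```

```text
2.6 [ 0.413  -0.1882  0.153 ] [ 3.141e+00 -1.000e-03  2.056e+00] [ 0.7  0.9 -0.7] 0.0641
[ 305  128   28   51 1021] [319. 150.] zmed 0.0198 rect [ 395.8 -161.8] [21.  41.4] yaw 2.085
```

View pics/w1.png

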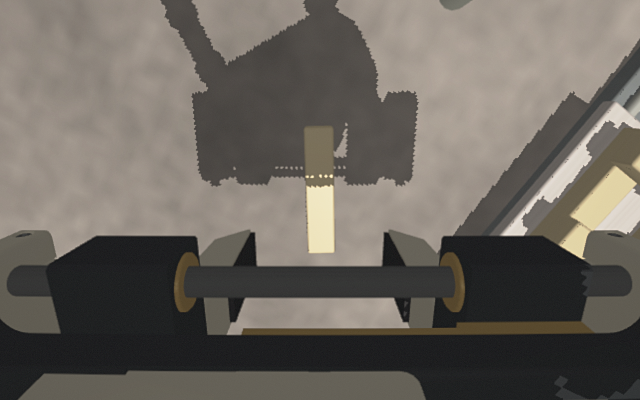

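The wrist view shows the cream stick running down from (319,128) to (319,250), centred between the fingers at 220 and 420. I'll descend and grip.

{"op": "step_arm", "data": {
  "series": [
    [0.7,0,0,-0.88,0],
    [0.7,0,0,-0.88,0],
    [0.7,0,0,-0.88,0],
    [0.7,0,0,-0.88,0],
    [0.7,0,0,-0.88,0],
    [0.7,0,0,-0.4,0],
    [0.7,0,0,-0.4,0],
    [0.7,0,0,0,0],
    [0,0,0,0,0],
    [0,0,0,0,0],
    [0,0,0,0,0],
    [0,0,0,0,0]
  ]
}}

```text
time: 3.8
tool_pos: [0.412, -0.1906, 0.0242]
tool_rot: [3.141, 0.001, 2.048]
contact_force: [0.5, -0.0, 0.2]
opening: 0.0366
```

{"op": "step_arm", "data": {
  "series": [
    [0,0,0,-0.08,0],
    [0,0,0,0,0],
    [0,0,0,0,0]
  ]
}}

```text
time: 4.1
tool_pos: [0.4117, -0.1904, 0.0217]
tool_rot: [3.142, -0.0, 2.048]
contact_force: [-0.2, -1.0, -0.5]
opening: 0.0237
```

Gripped (23.7 mm). Next: lift, then carry it over the far place.

{"op": "step_arm", "data": {
  "series": [
    [0,0,0,0.5,0],
    [0,0,0,0.9,0],
    [0,0,0,0.9,0],
    [0,0,0,0.9,0],
    [0,0,0,0.9,0],
    [0,0,0,0.9,0],
    [0,0,0,0.9,0],
    [0,0,0,0.3,0]
  ]
}}

```text
time: 4.9
tool_pos: [0.4124, -0.1909, 0.1786]
tool_rot: [3.14, 0.003, 2.048]
contact_force: [0.1, 0.2, -0.3]
opening: 0.0238
```

{"op": "step_arm", "data": {
  "series": [
    [0,0.9,0.33,0,-0.673],
    [0,0.9,0.33,0,-0.673],
    [0,0.9,0.33,0,-0.673],
    [0,0.9,0.33,0,-0.673],
    [0,0.9,0.33,0,-0.673],
    [0,0.9,0.33,0,-0.673],
    [0,0.9,0.33,0,-0.673],
    [0,0.9,0.33,0,-0.673],
    [0,0.9,0.33,0,-0.673],
    [0,0.9,0.33,0,-0.673],
    [0,0.9,0.33,0,-0.673],
    [0,0,0,0,0]
  ]
}}

```text
time: 6.1
tool_pos: [0.6606, -0.0984, 0.1747]
tool_rot: [-3.141, -0.001, 1.457]
contact_force: [-0.5, -0.4, -0.3]
opening: 0.024
```

```bash
python3 w.py w2 0.085
```

```text
6.15 [ 0.6593 -0.099   0.1748] [-3.139 -0.     1.458] [ 0.9  0.3 -1.6] 0.0238
```

View pics/w2.png

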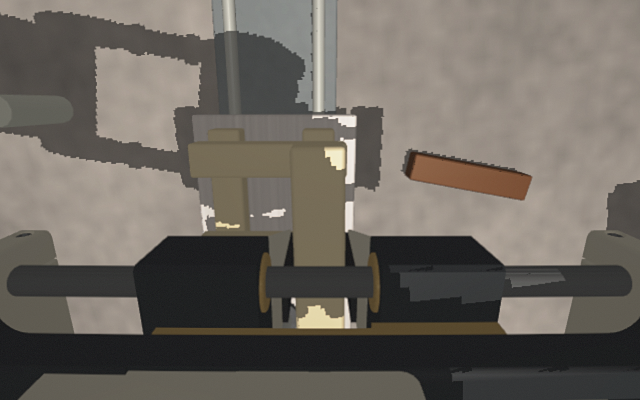

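The view shows the held stick (318,230) lying along the rail over the +x part of mid2, whose ends are at about (189,160) and (346,160). I'll check mid2 with the shaded pixels.

```bash
python3 - <<'E'
from h import *
c=dict(np.load("w2.npz"));P=cloud(c)
cv2.imwrite("pics/w2c.png",cv2.resize(c["pixels"][100:240,170:370],None,fx=4,fy=4))
m=(abs(P[...,2]-.085)<.006);vs,us=np.nonzero(m)
W=np.array([world(c,u,v,z=.085)[:2] for u,v in zip(us,vs)])*1000
r=cv2.minAreaRect(W.astype(np.float32));print(len(us),us.min(),us.max(),vs.min(),vs.max(),r)
# project into frame
th=1.457;ey=np.array([np.cos(th),np.sin(th)]);ex=np.array([ey[1],-ey[0]])
d=W-np.array([624,-95]);print("x",np.percentile(d@ex,[0,2,98,100]),"y",np.percentile(d@ey,[0,2,98,100]))
m=(P[...,2]>.14)&(P[...,2]<.18);m[240:]=0;q=P[m]*1000;d=q[:,:2]-np.array([624,-95]);print(m.sum(),np.median(q[:,2]),"stick x",np.percentile(d@ex,[2,50,98]),"y",np.percentile(d@ey,[2,50,98]))
E
```

```text
3584 188 346 143 177 ((627.830078125, -61.125911712646484), (23.61737632751465, 108.54341125488281), 83.48739624023438)
x [-54.31238444 -52.78830001  16.53727319  54.23146821] y [22.27438426 22.29175209 45.85505648 45.89192241]
5583 172.64156397677095 stick x [19.61882064 35.13478648 51.38338287] y [11.12098888 33.83989204 54.24570808]
```

View pics/w2c.png

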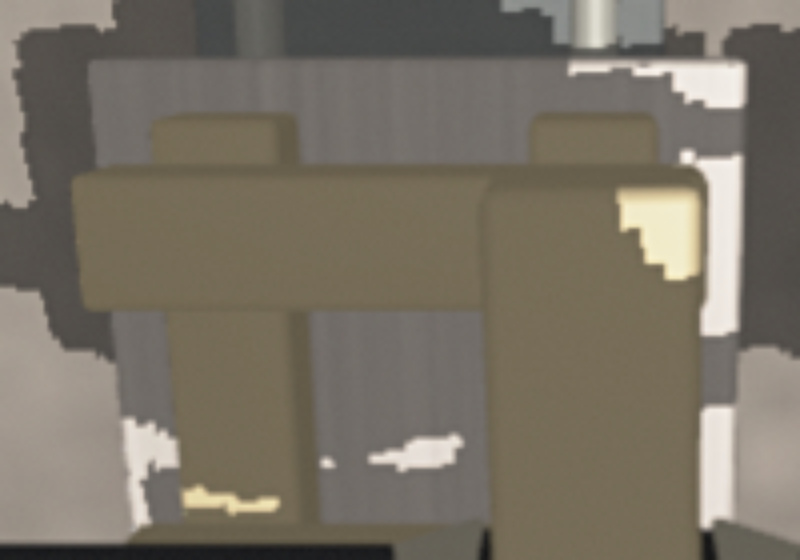

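Mid2 comes out at (627.8,-61.1), which gives a base of (623.8,-95.9). The held stick is at x=+35 with its front end at y=54, so it is aligned. I'll lower it.

{"op": "step_arm", "data": {
  "series": [
    [0,0,0,-0.6,0],
    [0,0,0,-0.6,0],
    [0,0,0,-0.6,0],
    [0,0,0,-0.4,0],
    [0,0,0,-0.2,0],
    [0,0,0,-0.1,0],
    [0,0,0,-0.05,0],
    [0,0,0,0,0],
    [0,0,0,0,0]
  ]
}}

```text
time: 7.05
tool_pos: [0.6595, -0.0998, 0.1136]
tool_rot: [3.14, 0.0, 1.456]
contact_force: [0.4, -0.4, 0.2]
opening: 0.0237
```

{"op": "step_arm", "data": {
  "series": [
    [0,0,0,-0.14,0],
    [0,0,0,-0.06,0],
    [0,0,0,-0.04,0],
    [0,0,0,0,0]
  ]
}}

```text
time: 7.45
tool_pos: [0.6592, -0.0996, 0.1069]
tool_rot: [-3.142, -0.0, 1.456]
contact_force: [-0.4, 0.0, -0.9]
opening: 0.0239
```

{"op": "step_arm", "data": {
  "series": [
    [0,0,0,-0.02,0],
    [0.28,0,0,0,0],
    [0.35,0,0,0,0],
    [0.45,0,0,0,0],
    [0.45,0,0,0,0],
    [0.45,0,0,0.4,0],
    [0.45,0,0,0.8,0],
    [0.45,0,0,0.8,0],
    [0.45,0,0,0.8,0]
  ]
}}

```text
time: 8.35
tool_pos: [0.6593, -0.0997, 0.1781]
tool_rot: [3.141, 0.0, 1.456]
contact_force: [-0.0, -0.2, -0.0]
opening: 0.0413
```

```bash
python3 w.py w3 0.105
```

```text
8.4 [ 0.6609 -0.1001  0.1822] [3.135e+00 1.000e-03 1.456e+00] [ 1.8 -0.6  3.7] 0.0415
[302 233  35  34 400] [316. 253.] zmed 0.1046 rect [ 655.3 -125.4] [24.6 23.5] yaw 1.457
```

View pics/w3.png

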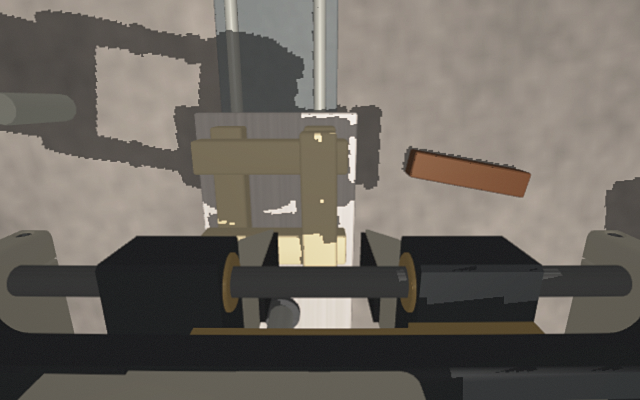

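The first stick lies at (318,190) across both mid sticks. Next I'll fetch the left stick.

{"op": "step_arm", "data": {
  "series": [
    [0.7,-0.657,0.985,0,-0.365],
    [0.7,-0.657,0.985,0,-0.365],
    [0.7,-0.657,0.985,0,-0.365],
    [0.7,-0.657,0.985,0,-0.365],
    [0.7,-0.657,0.985,0,-0.365],
    [0.7,-0.657,0.985,0,-0.365],
    [0.7,-0.657,0.985,0,-0.365],
    [0.7,-0.657,0.985,0,-0.365],
    [0.7,-0.657,0.985,0,-0.365],
    [0.7,-0.657,0.985,0,-0.365],
    [0.7,-0.657,0.985,0,-0.365],
    [0.7,-0.657,0.985,0,-0.365]
  ]
}}

```text
time: 9.6
tool_pos: [0.4614, 0.1967, 0.1768]
tool_rot: [3.141, -0.001, 1.104]
contact_force: [-0.1, 0.2, 0.2]
opening: 0.0645
```

{"op": "step_arm", "data": {
  "series": [
    [0.7,-0.657,0.985,-0.6,-0.365],
    [0.7,-0.657,0.985,-0.6,-0.365],
    [0.7,0,0,0,0]
  ]
}}

```text
time: 9.9
tool_pos: [0.4263, 0.2468, 0.1451]
tool_rot: [-3.139, 0.002, 1.05]
contact_force: [-0.2, -1.1, 0.1]
opening: 0.0643
```

```bash
python3 w.py w4 0.02
```

```text
9.95 [0.428  0.2459 0.146 ] [-3.141e+00  1.000e-03  1.050e+00] [-0.1  0.2  0.7] 0.0644
[310 217  28  39 937] [323. 238.] zmed 0.0197 rect [409.7 212.4] [34.4 23. ] yaw 1.052
```

View pics/w4.png

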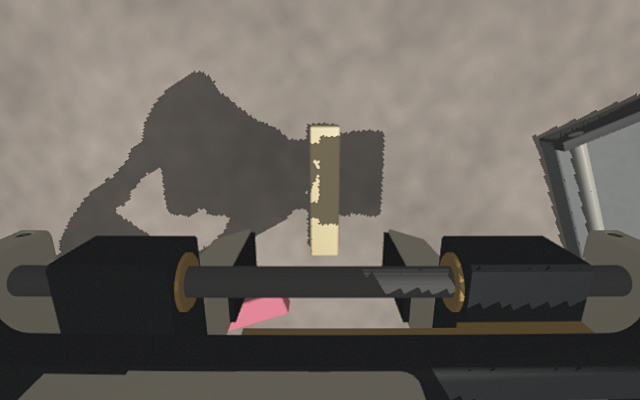

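The cream stick is at (324,190), centred in the jaws. The pink bar at (262,310) is about 105 mm back along the tool axis, clear of the pads. I'll descend and grip.

{"op": "step_arm", "data": {
  "series": [
    [0.7,0.04,-0.04,-0.88,0],
    [0.7,0,0,-0.88,0],
    [0.7,0,0,-0.88,0],
    [0.7,0,0,-0.88,0],
    [0.7,0,0,-0.88,0],
    [0.7,0,0,-0.4,0],
    [0.7,0,0,-0.14,0],
    [0.7,0,0,0,0],
    [0.7,0,0,0,0]
  ]
}}

```text
time: 10.85
tool_pos: [0.4311, 0.2442, 0.0239]
tool_rot: [3.14, -0.001, 1.047]
contact_force: [-0.0, 0.4, 0.5]
opening: 0.0643
```

{"op": "step_arm", "data": {
  "series": [
    [0,-0.06,0.03,-0.09,0],
    [0,0,0,0,0],
    [0,0,0,0,0],
    [0,0,0,0,0],
    [0,0,0,0,0],
    [0,0,0,0,0],
    [0,0,0,0,0]
  ]
}}

```text
time: 11.55
tool_pos: [0.4288, 0.2448, 0.0208]
tool_rot: [3.141, -0.0, 1.047]
contact_force: [0.1, -0.3, 0.9]
opening: 0.024
```

{"op": "step_arm", "data": {
  "series": [
    [0,0,0,0.5,0],
    [0,0,0,0.9,0],
    [0,0,0,0.9,0],
    [0,0,0,0.9,0],
    [0,0,0,0.9,0],
    [0,0,0,0.9,0],
    [0,0,0,0.9,0],
    [0,0,0,0.4,0]
  ]
}}

```text
time: 12.35
tool_pos: [0.4294, 0.2451, 0.1809]
tool_rot: [3.139, -0.003, 1.047]
contact_force: [-0.5, -0.0, -0.2]
opening: 0.0237
```

{"op": "step_arm", "data": {
  "series": [
    [0,0.458,-0.961,0,0.365],
    [0,0.458,-0.961,0,0.365],
    [0,0.458,-0.961,0,0.365],
    [0,0.458,-0.961,0,0.365],
    [0,0.458,-0.961,0,0.365],
    [0,0.458,-0.961,0,0.365],
    [0,0.458,-0.961,0,0.365],
    [0,0.458,-0.961,0,0.365],
    [0,0.458,-0.961,0,0.365],
    [0,0.458,-0.961,0,0.365],
    [0,0.458,-0.961,0,0.365],
    [0,0.458,-0.961,0,0.365]
  ]
}}

```text
time: 13.55
tool_pos: [0.5661, -0.0445, 0.178]
tool_rot: [-3.141, -0.0, 1.399]
contact_force: [0.4, 0.2, 0.3]
opening: 0.0237
```

{"op": "step_arm", "data": {
  "series": [
    [0,0.458,-0.961,0,0.365],
    [0,0.458,-0.961,0,0.365],
    [0,0,0,0,0],
    [0,0,0,0,0]
  ]
}}

```text
time: 13.95
tool_pos: [0.5886, -0.0917, 0.1777]
tool_rot: [-3.14, -0.001, 1.455]
contact_force: [0.4, 0.6, -0.2]
opening: 0.0237
```

```bash
python3 w.py w5 0.105; python3 - <<'E'
from h import *
c=dict(np.load("w5.npz"));P=cloud(c)
th=1.457;ey=np.array([np.cos(th),np.sin(th)]);ex=np.array([ey[1],-ey[0]])
for a,b in((.08,.09),(.1,.11),(.145,.185)):
    m=(P[...,2]>a)&(P[...,2]<b);m[240:]=0;q=P[m]*1000
    d=q[:,:2]-np.array([623.8,-95.5]);print(m.sum(),np.median(q[:,2]),"x",np.percentile(d@ex,[1,50,99]),"y",np.percentile(d@ey,[1,50,99]))
E
```

```text
14.0 [ 0.5884 -0.091   0.1778] [-3.140e+00 -1.000e-03  1.456e+00] [-0.8  0.8 -0.9] 0.024
[423 132  27 104 342] [435. 188.] zmed 0.1047 rect [665.8 -81. ] [68.9 12. ] yaw 1.446
2260 84.78235831166845 x [-17.71073214   4.42931153  53.70580107] y [-24.13795487  34.1907082   48.88284157]
3917 104.70092852159921 x [21.76869872 33.0615783  45.4250352 ] y [-15.01487452  21.03114508  52.92190337]
5751 176.50197747541705 x [-55.54312732 -36.63355022 -17.94530702] y [ 9.43245079 33.63980589 54.30333244]
```

View pics/w5.png

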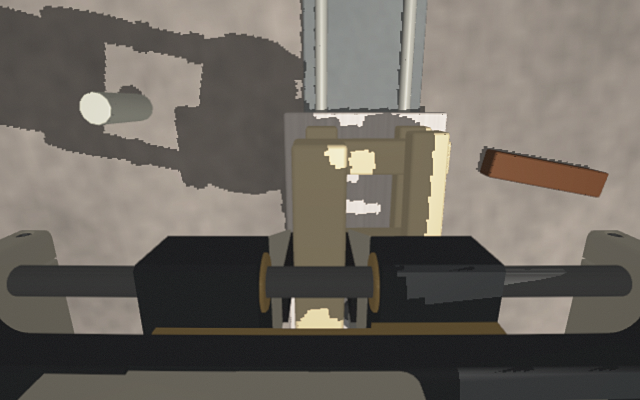

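The held stick (320,200) sits over the -x end of the mids at x=-36, and the first stick (425,185) is at x=+33. I'll lower it 71 mm.

{"op": "step_arm", "data": {
  "series": [
    [0,0,0,-0.6,0],
    [0,0,0,-0.6,0],
    [0,0,0,-0.6,0],
    [0,0,0,-0.4,0],
    [0,0,0,-0.3,0],
    [0,0,0,-0.16,0],
    [0,0,0,-0.08,0],
    [0,0,0,0,0],
    [0,0,0,0,0]
  ]
}}

```text
time: 14.9
tool_pos: [0.5893, -0.0916, 0.1102]
tool_rot: [3.141, 0.0, 1.456]
contact_force: [0.2, -0.5, -0.4]
opening: 0.0238
```

{"op": "step_arm", "data": {
  "series": [
    [0,0,0,-0.08,0],
    [0,0,0,-0.06,0],
    [0,0,0,0,0],
    [0,0,0,0,0]
  ]
}}

```text
time: 15.3
tool_pos: [0.589, -0.0915, 0.1062]
tool_rot: [3.142, -0.0, 1.456]
contact_force: [-0.1, 0.4, -0.8]
opening: 0.0238
```

{"op": "step_arm", "data": {
  "series": [
    [0.28,0,0,0,0],
    [0.35,0,0,0,0],
    [0.42,0,0,0,0],
    [0.42,0,0,0,0],
    [0.42,0,0,0.4,0],
    [0.42,0,0,0.8,0],
    [0.42,0,0,0.8,0],
    [0.42,0,0,0.8,0],
    [0.42,0,0,0.6,0]
  ]
}}

```text
time: 16.2
tool_pos: [0.5895, -0.0917, 0.1936]
tool_rot: [3.139, 0.0, 1.456]
contact_force: [0.9, -0.6, 0.2]
opening: 0.0385
```

{"op": "step_arm", "data": {
  "series": [
    [0.5,-0.4,-0.9,0,0],
    [0.5,-0.4,-0.9,0,0],
    [0.5,0,-0.9,0,0],
    [0.5,0.8,-0.9,0,0],
    [0.5,0.6,-0.9,0,0],
    [0.5,0.28,-0.22,0,0],
    [0.5,0,0,0,0]
  ]
}}

```text
time: 16.9
tool_pos: [0.6114, -0.2101, 0.1912]
tool_rot: [3.141, -0.0, 1.455]
contact_force: [0.8, 0.5, -0.1]
opening: 0.0459
```

```bash
python3 w.py w6 0.105; python3 - <<'E'
from h import *
for n in("top","scene","w6"):
    c=cam(n) if n!="w6" else dict(np.load("w6.npz"))
    if n!="w6": cv2.imwrite(f"pics/{n}2.png",c["pixels"])
    P=cloud(c);reg=(P[...,0]>.54)&(P[...,0]<.72)&(P[...,1]>-.18)&(P[...,1]<0)&(abs(P[...,2]-.105)<.006)
    reg2=(P[...,0]>.56)&(P[...,0]<.68)&(P[...,1]>-.26)&(P[...,1]<-.17)&(abs(P[...,2]-.116)<.005)
    for nm,rg,z in(("st",reg,.105),("post",reg2,.115)):
        k,l,s,ce=cv2.connectedComponentsWithStats(rg.astype(np.uint8))
        for i in range(1,k):
            if s[i,4]<30: continue
            vs,us=np.nonzero(l==i);W=np.array([world(c,u,v,z=z)[:2] for u,v in zip(us,vs)])*1000
            r=cv2.minAreaRect(W.astype(np.float32));print(n,nm,s[i,4],np.round(ce[i]),np.round(r[0],1),np.round(r[1],1),round(r[2],1))
E
```

```text
16.95 [ 0.6109 -0.2091  0.1912] [-3.141 -0.     1.456] [ 0.5 -0.2  0.8] 0.0463
[241   0  40  39 993] [260.  14.] zmed 0.1047 rect [588.8 -85.8] [21.3 23.6] yaw 3.024
[355   0  41 123 740] [373.  55.] zmed 0.1044 rect [ 655.6 -119.2] [72.6 23.6] yaw 1.469
top st 341 [344. 156.] [656.2 -99.3] [109.7  24.9] 84.2
top st 345 [341. 180.] [586.5 -90. ] [109.9  24.5] 83.2
scene st 390 [282. 217.] [590.2 -91.1] [110.2  28.7] 83.5
scene st 428 [277. 241.] [ 659.7 -100.1] [110.   27.5] 84.4
scene post 36 [234. 223.] [ 612.2 -206.2] [13.3 22.9] 82.2
w6 st 4666 [263.  59.] [ 586.3 -110.9] [71.9 24.3] 83.7
w6 st 4722 [374.  60.] [ 655.3 -119.1] [72.6 24.4] 84.1
w6 post 754 [319. 212.] [ 610.3 -209.5] [21.  21.2] 36.5
```

View pics/w6.png

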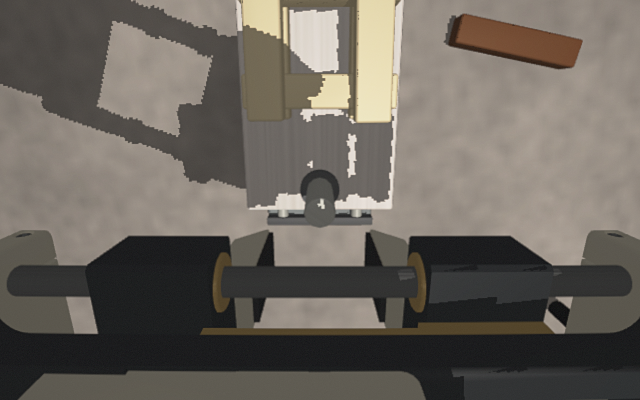

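View pics/scene2.png

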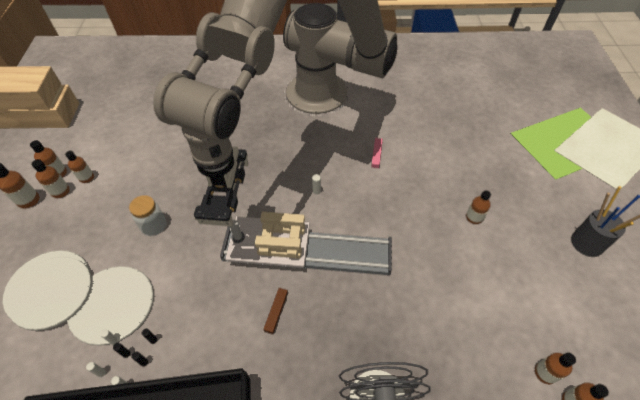

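The tower shows both top sticks parallel at about x=±35 (wrist pixels (263,59) and (374,60)). Their heights are 0.105 m and their centres match in both views. The post is at (319,212), world (610.3,-209.5), under the TCP. I'll lower onto the post and grip.

{"op": "step_arm", "data": {
  "series": [
    [0.6,0,0,-0.7,0],
    [0.6,0,0,-0.7,0],
    [0.6,0,0,-0.7,0],
    [0.6,0,0,-0.7,0],
    [0.6,0,0,-0.7,0],
    [0.6,0,0,-0.5,0],
    [0.6,0,0,-0.2,0],
    [0.6,0,0,0,0]
  ],
  "squeeze": 35
}}

```text
time: 17.85
tool_pos: [0.6108, -0.209, 0.0859]
tool_rot: [-3.141, -0.0, 1.456]
contact_force: [-0.8, -0.6, -0.2]
opening: 0.0557
```

{"op": "step_arm", "data": {
  "series": [
    [0,0,0,0,0],
    [0,0,0,0,0],
    [0,0,0,0,0],
    [0,0,0,0,0],
    [0,0,0,0,0],
    [0,0,0,0,0]
  ]
}}

```text
time: 18.45
tool_pos: [0.6118, -0.2097, 0.0866]
tool_rot: [3.14, 0.0, 1.456]
contact_force: [3.7, 0.4, -0.6]
opening: 0.021
```

```bash
python3 -c "
from cell import sensors
print(sensors.observe())"
```

```text
{'time': 18.45, 'qpos': array([-4.48782302e-01,  7.07060126e-01,  1.35503391e+00,  3.78491129e-04,
        1.07746313e+00, -3.34264260e-01]), 'qvel': array([ 9.31213916e-04,  4.45164661e-04, -1.10594658e-03, -1.43244630e-03,
        3.23717295e-03, -5.69549777e-07]), 'joint_efforts': array([-6.10845610e-01, -5.79308832e+01, -2.02872884e+01, -2.22893022e-01,
        8.99671912e-01,  1.93221989e-02]), 'tool_pos': array([ 0.61180268, -0.20970777,  0.08658667]), 'tool_rot': array([3.13956036e+00, 3.52530804e-04, 1.45609903e+00]), 'contact_force': array([ 3.73035966,  0.43749307, -0.64446602]), 'torque': array([-0.0937502 , -0.46524048,  0.03583207]), 'opening': 0.020971960610034517}
```

Gripped the post (21 mm). I'll slide slowly along (0.114,0.993).

{"op": "step_arm", "data": {
  "series": [
    [0,0.004,0.04,0,0],
    [0,0.009,0.08,0,0],
    [0,0.014,0.12,0,0],
    [0,0.014,0.12,0,0],
    [0,0.014,0.12,0,0],
    [0,0.014,0.12,0,0],
    [0,0.014,0.12,0,0],
    [0,0.014,0.12,0,0],
    [0,0.014,0.12,0,0],
    [0,0.014,0.12,0,0],
    [0,0.014,0.12,0,0],
    [0,0.014,0.12,0,0]
  ]
}}

```text
time: 19.65
tool_pos: [0.6155, -0.1775, 0.0866]
tool_rot: [3.14, 0.002, 1.456]
contact_force: [4.4, -3.7, -1.2]
opening: 0.0211
```

{"op": "step_arm", "data": {
  "series": [
    [0,0.014,0.12,0,0],
    [0,0.014,0.12,0,0],
    [0,0.014,0.12,0,0],
    [0,0.014,0.12,0,0],
    [0,0.014,0.12,0,0],
    [0,0.014,0.12,0,0],
    [0,0.014,0.12,0,0],
    [0,0.014,0.12,0,0],
    [0,0.014,0.12,0,0],
    [0,0.014,0.12,0,0],
    [0,0.014,0.12,0,0],
    [0,0.009,0.08,0,0]
  ]
}}

```text
time: 20.85
tool_pos: [0.6195, -0.1423, 0.0866]
tool_rot: [3.14, 0.001, 1.456]
contact_force: [3.1, -3.8, -0.7]
opening: 0.0217
```

67.5 mm travelled with a drag of about 3.7 N. From here I'll go in small increments, watching the force.

{"op": "step_arm", "data": {
  "series": [
    [0,0.009,0.08,0,0],
    [0,0.009,0.08,0,0]
  ]
}}

```text
time: 21.05
tool_pos: [0.62, -0.1384, 0.0866]
tool_rot: [3.14, 0.001, 1.456]
contact_force: [3.8, -3.0, -0.2]
opening: 0.0215
```

{"op": "step_arm", "data": {
  "series": [
    [0,0.009,0.08,0,0],
    [0,0.009,0.08,0,0]
  ]
}}

```text
time: 21.25
tool_pos: [0.6204, -0.1344, 0.0866]
tool_rot: [3.14, 0.001, 1.456]
contact_force: [3.7, -3.1, -0.7]
opening: 0.0216
```

{"op": "step_arm", "data": {
  "series": [
    [0,0.009,0.08,0,0],
    [0,0.009,0.08,0,0]
  ]
}}

```text
time: 21.45
tool_pos: [0.6209, -0.1304, 0.0866]
tool_rot: [3.14, 0.001, 1.456]
contact_force: [3.4, -3.5, -1.0]
opening: 0.0213
```

{"op": "step_arm", "data": {
  "series": [
    [0,0.009,0.08,0,0],
    [0,0.009,0.08,0,0]
  ]
}}

```text
time: 21.65
tool_pos: [0.6214, -0.1264, 0.0866]
tool_rot: [3.14, 0.001, 1.456]
contact_force: [3.9, -3.6, -0.7]
opening: 0.0212
```

{"op": "step_arm", "data": {
  "series": [
    [0,0.009,0.08,0,0],
    [0,0.009,0.08,0,0]
  ]
}}

```text
time: 21.85
tool_pos: [0.6218, -0.1224, 0.0866]
tool_rot: [3.14, 0.001, 1.456]
contact_force: [3.7, -3.7, 0.0]
opening: 0.0215
```

{"op": "step_arm", "data": {
  "series": [
    [0,0.009,0.08,0,0],
    [0,0.009,0.08,0,0]
  ]
}}

```text
time: 22.05
tool_pos: [0.6223, -0.1184, 0.0866]
tool_rot: [3.14, 0.001, 1.456]
contact_force: [3.4, -4.4, -0.9]
opening: 0.0215
```

{"op": "step_arm", "data": {
  "series": [
    [0,0.009,0.08,0,0],
    [0,0.009,0.08,0,0]
  ]
}}

```text
time: 22.25
tool_pos: [0.6227, -0.1144, 0.0866]
tool_rot: [3.14, 0.001, 1.456]
contact_force: [3.8, -3.3, -0.1]
opening: 0.0211
```

{"op": "step_arm", "data": {
  "series": [
    [0,0.009,0.08,0,0],
    [0,0.009,0.08,0,0]
  ]
}}

```text
time: 22.45
tool_pos: [0.6232, -0.1104, 0.0866]
tool_rot: [3.14, 0.001, 1.456]
contact_force: [4.0, -3.4, -0.6]
opening: 0.0208
```

{"op": "step_arm", "data": {
  "series": [
    [0,0.009,0.08,0,0],
    [0,0.009,0.08,0,0]
  ]
}}

```text
time: 22.65
tool_pos: [0.6238, -0.1053, 0.0866]
tool_rot: [3.14, -0.0, 1.456]
contact_force: [7.2, 3.0, 0.0]
opening: 0.0214
```

The force flipped from -3.4 to +3.0 N, so the ball is drawing the tray forward. I'll advance gently.

{"op": "step_arm", "data": {
  "series": [
    [0,0.005,0.04,0,0]
  ]
}}

```text
time: 22.75
tool_pos: [0.624, -0.1033, 0.0866]
tool_rot: [3.14, -0.002, 1.456]
contact_force: [6.1, 5.6, -0.2]
opening: 0.0214
```

{"op": "step_arm", "data": {
  "series": [
    [0,0.005,0.04,0,0]
  ]
}}

```text
time: 22.85
tool_pos: [0.6242, -0.1019, 0.0866]
tool_rot: [3.14, -0.002, 1.456]
contact_force: [5.5, 2.9, -0.4]
opening: 0.0212
```

{"op": "step_arm", "data": {
  "series": [
    [0,0.002,0.02,0,0],
    [0,0,0,0,0],
    [0,0,0,0,0]
  ]
}}

```text
time: 23.15
tool_pos: [0.6242, -0.1017, 0.0866]
tool_rot: [3.14, -0.001, 1.457]
contact_force: [6.1, 3.7, 0.0]
opening: 0.0214
```

{"op": "step_arm", "data": {
  "series": [
    [0,0.005,0.04,0,0],
    [0,0,0,0,0],
    [0,0,0,0,0]
  ]
}}

```text
time: 23.45
tool_pos: [0.6242, -0.1015, 0.0866]
tool_rot: [3.14, -0.0, 1.456]
contact_force: [5.8, 1.0, -0.3]
opening: 0.0215
```

Commanding another 1 mm moved the tool only 0.2 mm while the force fell to 1 N, so the ball sits at the notch bottom. The draw began about 7.5 mm back, which equals half the notch width. I'll check the tower.

```bash
python3 - <<'E'
from h import *
for n in("top","scene","wrist"):
    c=cam(n);cv2.imwrite(f"pics/{n}3.png",c["pixels"])
    P=cloud(c);reg=(P[...,0]>.54)&(P[...,0]<.74)&(P[...,1]>-.08)&(P[...,1]<.12)
    for z in(.085,.105):
        k,l,s,ce=cv2.connectedComponentsWithStats((reg&(abs(P[...,2]-z)<.006)).astype(np.uint8))
        for i in range(1,k):
            if s[i,4]<80: continue
            vs,us=np.nonzero(l==i);W=np.array([world(c,u,v,z=z)[:2] for u,v in zip(us,vs)])*1000
            r=cv2.minAreaRect(W.astype(np.float32));print(n,z,s[i,4],np.round(ce[i]),np.round(r[0],1),np.round(r[1],1),round(r[2],1))
    if n!="wrist":
        for nm,(x,y) in dict(tube=(.429,-.004)).items():
            m=(abs(P[...,0]-x)<.03)&(abs(P[...,1]-y)<.03)&(P[...,2]>.06); print(n,nm,m.sum(),P[m].mean(0) if m.any() else 0)
o=sensors.observe();print(o["time"],o["tool_pos"],o["contact_force"],o["opening"])
print("expected base", np.array([623.8,-95.5])+108*np.array([.114,.9935]))
E
```

```text
top 0.085 130 [291. 161.] [640.8  47.9] [23.9 44.3] 83.4
top 0.085 122 [316. 164.] [632.7 -21.3] [23.2 45. ] 81.9
top 0.105 319 [305. 150.] [668.7  11.8] [103.4  25.2] 84.2
top 0.105 297 [299. 175.] [599.8  25.3] [95.  24.5] 83.2
top tube 2013 [ 0.4196114  -0.00232211  0.98056841]
scene 0.085 134 [310. 232.] [623.1 -25. ] [31.7 39.6] 83.4
scene 0.085 129 [338. 234.] [630.1  49.6] [25.3 40.8] 88.1
scene 0.105 396 [325. 220.] [602.3  16.4] [108.9  28.5] 83.5
scene 0.105 441 [322. 245.] [672.    7.4] [109.5  27.9] 84.8
scene tube 820 [ 0.43843648 -0.00819477  0.52537487]
wrist 0.085 7807 [318.  81.] [632. -18.] [50.3 49.7] 83.5
wrist 0.105 9685 [216.  67.] [597.3 -16.2] [44.1 24.6] 83.5
wrist 0.105 9898 [419.  68.] [665.9 -24.7] [45.4 24.7] 84.0
23.6 [ 0.62417364 -0.10152186  0.08656403] [ 5.64935046  1.55625027 -0.21679975] 0.0215147956537582
expected base [636.112  11.798]
```

View pics/scene3.png

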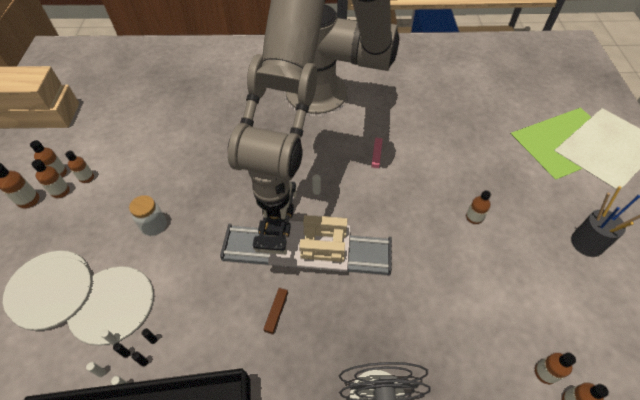

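View pics/wrist3.png

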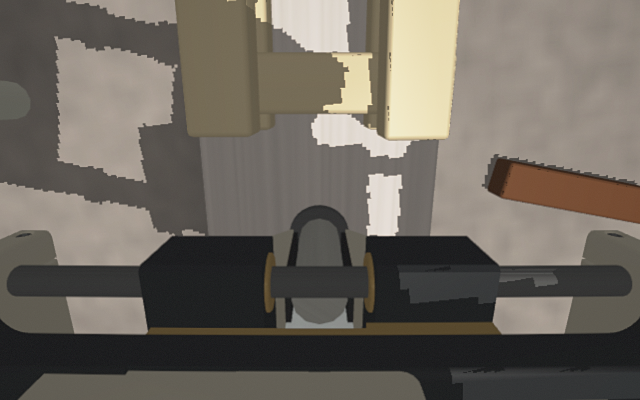

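The tower stands: scene pixels (325,220) and (322,245) are the two top sticks, parallel to the rail with tops at 0.105 m. The post is centred in the jaws (wrist (320,270)) and the residual force is about 1 N. Handing in.

```bash
python3 -c "
from cell import hand_in,sensors
print(hand_in()); o=sensors.observe();print(o['time'],o['tool_pos'],o['contact_force'],o['opening'])"
```

```text
the job is handed in; nothing more can be done
None
the job is handed in; nothing more can be done
```

I placed both cream sticks as the third layer, slid the tray by its post until the ball caught, and handed the job in at about 24 s while still gripping the post. Hand-in gives no verdict.

- **Tower:** before the slide, both top sticks lay along the rail about 35 mm either side of the middle, with their tops at 0.105 m in all views. After the slide the tower still stood at that height and alignment. The gripper hid part of some sticks in the top view, so a few of the last centre readings were partial.
- **Catch:** at about 100 mm of travel the force along the rail flipped from about -3.5 N to +3 to +5.6 N. The tool then settled at about 108 mm. A further 1 mm of command moved it only 0.2 mm and left about 1 N, which fits the ball sitting at the bottom of the notch. I inferred this from force and position, since the ball can't be seen.
- **Grip:** the fingers read 21.5 mm on the 22 mm post with a 35 N squeeze. About 6 N of sideways force stayed on the tool from gripping slightly off centre.
- **Bystanders:** the bottle, jar and tube look untouched in the scene picture. My numeric check on the tube failed because the arm was in the measured region.

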